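# Set the sprung display stand to its mark and lock it

## Task

On the shop counter stands a display stand with a sprung steel leg: take hold of the leg, press it down until the lower edge of its dark band is level with the top of the collar, and only then slide the black cam lever clockwise (seen from above) round the collar, fully closed against its stop, keeping the leg held at the mark all the while. Finish holding: keep gripping the leg at the mark with the lever closed, do not let go. Leave the other goods on the counter where they are.

Things in the scene. Friction and masses are not known exactly. Their poses are not given: they have to be found in the camera images.
- leg: Upright round steel leg, 22 diameter, telescoping in the stand's collar. Origin on its axis, level with the collar top when fully extended (start), going down with it; flat top 115 above the origin. It turns freely about its own upright axis (its yaw means nothing), so a hand gripping it from above can turn with it. A spring pushes it up: about 6 N net at the top, 9 N at 65 mm pressed.
- leg_top (a point): Centre of the flat top of the leg, about 240 above the counter at the start.
- mark (a point): On the leg's axis at the lower edge of the dark band round the leg (band 4 high, flush, does not obstruct). At the start it is 35 to 65 above the collar top, differing each time; it moves with the leg.
- collar_top (a point): Centre of the collar's flat top face, 125 above the counter. Collar 42 diameter, 30 high, on a 31 diameter tube and a 120 diameter, 12 high foot fastened to the counter. Its x axis points where the paddle points when closed. A stop lug, its top 3 below the collar top, lies 18 to 32 from the axis beside the closed paddle.
- plunger (a joint): How far the leg is pressed down, m: 0 fully extended (start), 0.085 at the bottom stop (too far).
- lever (a joint): Angle of the cam lever round the collar's upright axis, rad: 0 closed against the stop, up to 1.15 open, starts 0.7 to 1.1. Grows anticlockwise seen from above; closing is clockwise. Stiff (0.12 N m, about 4 N at the paddle), stays where it is left.
- lever_tip (a point): Top middle of the lever's paddle, 37 from the collar axis, 45 above the collar top. The black paddle is an upright radial plate 6 thick, 21 to 53 from the axis, from 19 below to 45 above the collar top. Fingers gripping the leg just above the band stand beside it once the leg is at the mark; turning the hand clockwise about the leg then sweeps it closed with a finger's side.
- soap: Bystander: bar of soap, 70x45x25, lying. Origin: centre of its underside at the start. Leave alone.
- cream_jar: Bystander: amber cream jar, 52 diameter, 45 high. Origin: centre of its underside at the start. Leave alone.
- gift_box: Bystander: small gift box, 80x55x40. Origin: centre of its underside at the start. Leave alone.
- bangle: Bystander: brass bangle lying flat, 68 outer diameter, 12 high. Origin: centre of its underside at the start. Leave alone.
- bust: Bystander: grey necklace bust, 170 high, standing. Origin: centre of its underside at the start. Leave alone.
- lotion: Bystander: white lotion bottle, 56 diameter, 150 high. Origin: centre of its underside at the start. Leave alone.
- candle_cup: Bystander: white ceramic candle cup, 80 diameter, 80 high. Origin: centre of its underside at the start. Leave alone.

How it is judged:
By the outcome, as a careful person would: the job done as asked, in the order asked, and still so for the second after the job is handed in, while the arm keeps its last pose, push and grip.
It also fails if it takes over 43 s, if anything falls off the work surface, if the arm or the gripper's body presses on something with over 40 N, if the wrist force passes 120 N, or if a joint passes its speed limit or range.

## Robot

A 6-joint arm with a two-finger parallel gripper is mounted at the origin on the work surface. World frame = base frame: x ahead of the robot, y to its left, z up, the work surface at z = 0. Lengths are in m, angles in rad, forces in N, time in s.
With the tool pointing down it reaches from about 0.35 to 0.85 m from the base axis. Payload 8.1 kg.
Tool frame: the origin (TCP) lies on the centre line of the jaws, within the pads' length; the fingertips stand 22 mm ahead of it and the grasp point (between the pads) lies 3 mm ahead of it; z points along the fingers, y is the line along which they close (so a half turn about z gives the same grasp; the last joint's range is limited). The gripper opens to 93 mm and grips with 3 to 60 N. Pads are 15 mm wide; open, the fingers measure 128 mm over their backs; the gripper's body (75 mm by 188 mm) begins 65 mm behind the grasp point.
Start: joints at [1.116, 0.13, 1.488, -0, 1.523, -0.085], TCP at [0.217, 0.559, 0.241] pointing down, gripper open.
Joint ranges: [-2.96, 2.96], [-0.89, 2.26], [0.02, 2.5], [-1.34, 4.48], [0, 2.73], [-2.66, 2.66]. Speed limits (rad/s): [2.39, 2.39, 2.79, 3.14, 3.14, 3.14].

## Interface

Orientations are given as a rotation vector (axis times angle).
In Python, from plant import robot, read_camera, read_state gives the robot as it stands (robot), with the cameras as plain functions and the readings as plain functions.
- The arm moves only by the shell command python3 inch.py FILE [FORCE], which reads ROWS from the file FILE. ROWS is a JSON list that holds a single list of rows (three levels of brackets), with 1 to 20 rows, each of 5 numbers: the finger opening in m, then dx, dy, dz in m, then a turn about the tool's z in rad; each row shifts and turns the commanded pose from where the row before left it, along the tool's axes as they then stand; what a row does not reach is not made up. A row lasts 1/10 s, in which the tool goes at most 0.05 m and 0.15 rad, less where a joint would pass 70% of its speed; a pose out of reach is approached as far as the arm can. The fingers move at their own pace and stop on an object; FORCE is the grip in N (left out, the last holds). Time passes only in rows, so rows that do not move let the fingers close. It prints the time, the measured TCP pose, the force, the opening and the grip force at its end. Input that does not fit is refused with a message, and nothing moves.
- read_state(): the state, without advancing time (a new reading comes with each control period).
- read_camera(name): name is "side" or "top"; returns a dict with "image" (400x640x3 uint8, red, green, blue), "fx", "fy", "cx", "cy" (pixels), "R" (3x3) and "t" (3): a world point X has camera coordinates R X + t. Camera axes: x right, y down, z forward; pixel columns grow to the right and rows downward; lengths in m; the calibration is good to about 2 mm. A picture is of the moment at which its call begins. There is no depth.
- robot.close_job(): hands the job in; it is judged then, once.
The state is a dict: "t": time; "q": joint angles; "dq": joint speeds; "joint_torque": joint torques, N m; "tool_pos": TCP position; "orientation": TCP orientation; "force": force on the tool from outside, world axes, zero at the start; "wrist_torque": the same for the moment, N m; "opening": finger opening in m; "gripper_force": force on a finger pad.
Only numpy, scipy, OpenCV 4.12 (cv2) and the standard library are available. Lean on these libraries where they do the work, as an engineer would, in place of code of your own. Each camera call takes 0.05 s, during which the arm holds its last target. There are 200 camera calls.

## Working session

There is one attempt and no reset: what is moved stays moved. The work goes in short steps, Python scripts to look and compute and a shell command to move; the robot and the scene stay as the last step left them, time stands still between calls to the robot, and variables do not carry over. Pictures are saved under pics/ and viewed, at most 10 in all, crops included, and the job is handed in when it is done.

```bash
ls; mkdir -p pics
python3 - <<'E'
from plant import robot, read_camera, read_state
import cv2,numpy as np
for n in("side","top"):
    c=read_camera(n); cv2.imwrite(f"pics/{n}0.png",c["image"][:,:,::-1])
    print(n,c["fx"],c["fy"],c["cx"],c["cy"],np.round(c["R"],4).tolist(),c["t"],(-np.array(c["R"]).T@c["t"]).round(3))
s=read_state();print(s)
E
```

```text
inch.py
pics
plant.py
side 488.4687981127186 488.4687981127186 316.9653431159696 201.24237658911693 [[-0.9334, -0.3587, -0.0086], [-0.1826, 0.4957, -0.849], [0.3088, -0.7909, -0.5283]] [0.54498101 0.22950918 1.53859555] [0.075 1.299 1.012]
top 395.7561075686464 395.7561075686464 319.3930629245071 192.79941254261576 [[0.022, -0.9996, 0.0155], [-0.9844, -0.0244, -0.1745], [0.1748, -0.0114, -0.9845]] [-0.00766182  0.60617996  1.41972849] [0.349 0.023 1.504]
{'t': 0.1, 'q': array([ 1.11559077e+00,  1.31071406e-01,  1.48916610e+00,  1.53912319e-05,
        1.52297906e+00, -8.53681107e-02]), 'dq': array([ 6.07179305e-05,  1.10368841e-03, -1.60856098e-03,  2.11404538e-03,
       -1.65984569e-03,  8.81295543e-04]), 'joint_torque': array([ 1.29600747e-03, -5.61338389e+01, -4.93097126e+01,  7.69800693e-02,
        2.91080395e-02, -4.44996078e-05]), 'tool_pos': array([0.21662845, 0.55902762, 0.23970316]), 'orientation': array([-5.77552627e-01, -3.08759034e+00,  2.45142741e-03]), 'force': array([ 0.26600951,  0.3450746 , -1.24793505]), 'wrist_torque': array([-0.02622948,  0.04474778, -0.01347073]), 'gripper_force': 0.0, 'opening': 0.09287556835160332}
```

View pics/side0.png

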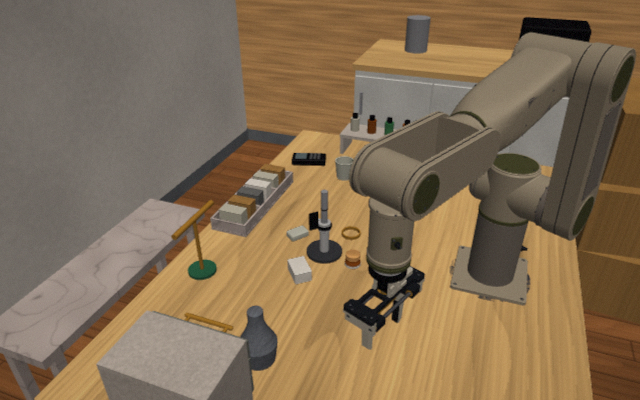

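View pics/top0.png

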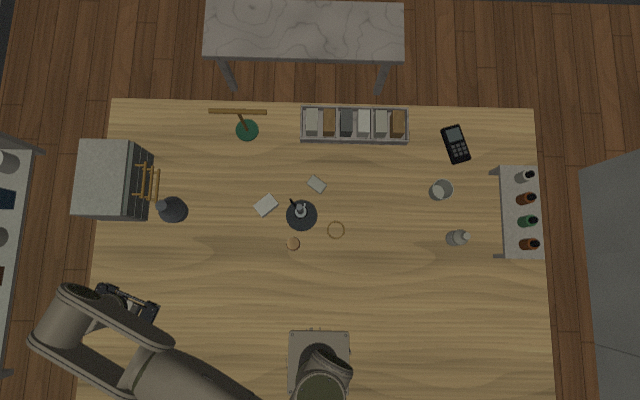

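The side view shows the stand: leg top at about (324,193), collar about (325,226), black paddle at (314,219). In the top view the foot is at (301,215), with the paddle towards the upper left. I'll zoom in on both.

Run:
```python
import cv2,numpy as np
a=cv2.imread("pics/side0.png")[180:270,290:360];b=cv2.imread("pics/top0.png")[190:240,275:330]
a=cv2.resize(a,None,fx=6,fy=6,interpolation=cv2.INTER_CUBIC);b=cv2.resize(b,None,fx=6.5,fy=6.5,interpolation=cv2.INTER_CUBIC)
o=np.zeros((540,780,3),np.uint8);o[:,:420]=a;o[:b.shape[0],421:421+b.shape[1]]=b[:,:359]
cv2.imwrite("pics/z0.png",np.clip(o.astype(float)*1.5,0,255).astype(np.uint8))
g=cv2.imread("pics/side0.png")
for r in range(188,240):print(r,g[r,318:332].sum(1)//3)
```

```text
188 [145 147 147 143 143 137 138 141 144 145 141 139 137 136]
189 [151 151 143 141 136 132 127 138 144 142 139 135 137 138]
190 [151 150 140 132 132 126 131 133 135 132 132 137 136 140]
191 [147 141 124 119 130 131 130 130 133 119 127 138 141 142]
192 [144 138 116 109 121 123 122 124 121 105 122 138 142 144]
193 [136 139 124  88  83 100  97  89  89  89 123 138 142 147]
194 [137 139 123  93  82  90  89  91  89  92 122 139 146 149]
195 [142 144 124  93  85  89  91  93  91  93 124 146 148 149]
196 [143 143 124  92  83  91  90  89  89  95 127 149 147 142]
197 [144 146 129  91  87  90  92  92  89  98 129 148 143 137]
198 [146 147 126  92  83  88  92  91  86  98 130 144 141 136]
199 [144 145 122  92  85  89  90  92  89  97 129 144 140 133]
200 [142 144 117  87  85  92  92  93  87  97 129 137 136 132]
201 [140 134 115  90  84  90  93  93  87  94 125 135 133 135]
202 [137 135 118  87  84  93  94  93  84  94 115 133 133 136]
203 [134 135 116  85  85  89  88  90  85  92 116 136 129 134]
204 [134 137 120  92  84  88  92  90  89  90 118 134 137 139]
205 [138 137 118  89  80  89  92  90  86  92 1
[... 1409 characters left out ...]
3  16   5  41 109]
229 [ 74  29  24  13   2  11   2  11  13  15  20  43  89 126]
230 [113  73  62  49  38  37  38  36  47  55  65  90 127 133]
231 [127 111 105  94  92  91  87  87 104 104 106 124 133 133]
232 [135 110  93 105 110 110 107 111 117 109 104 122 134 136]
233 [132 110  99 107 105 101 101 106 116 104 106 121 133 137]
234 [134 115  93 104 112 114 115 113 109 107 101 118 137 144]
235 [133 118 100 106 110 112 110 112 111 105 100 120 143 146]
236 [134 117 100 106 112 115 118 111 112 109 100 127 145 152]
237 [136 118  99 107 109 117 114 112 112 108 105 127 148 151]
238 [132 118 100 103 113 115 114 116 109 107 108 134 152 150]
239 [122 104  96 105 111 114 113 112 111 103 102 123 134 138]
```

View pics/z0.png

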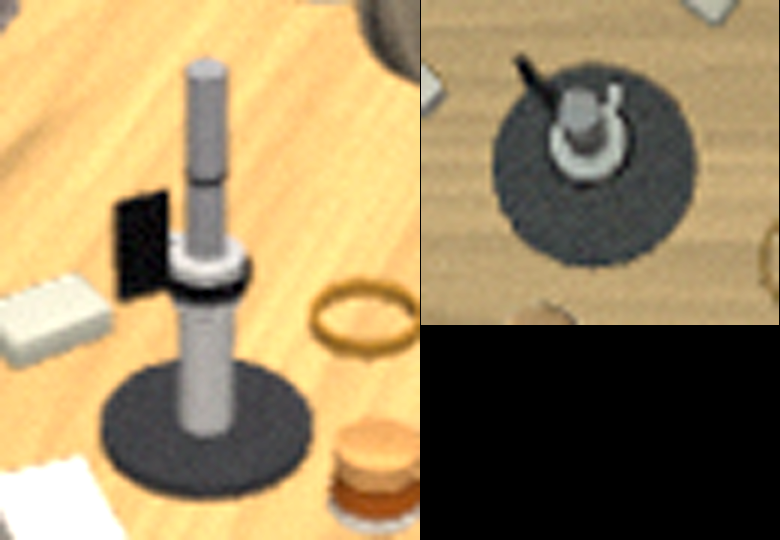

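The crops show the band's lower edge at side row ≈211 and the collar top's centre at about row 222. The paddle points upper left in the top view, and the white stop lug is clockwise of it at (305,204).

```bash
cat > h.py <<'E'
import numpy as np,cv2
from plant import robot, read_camera, read_state
def ray(c,u,v):
    R=np.array(c["R"]);t=np.array(c["t"])
    return -R.T@t, R.T@np.array([(u-c["cx"])/c["fx"],(v-c["cy"])/c["fy"],1])
def on(c,u,v,z):
    o,d=ray(c,u,v);return o+d*(z-o[2])/d[2]
def px(c,X):
    p=np.array(c["R"])@X+c["t"];return np.array([c["cx"]+c["fx"]*p[0]/p[2],c["cy"]+c["fy"]*p[1]/p[2]])
def rowz(c,axis,v,r):   # height of a front-surface point at row v
    o=ray(c,0,0)[0];n=(o-axis)[:2]/np.linalg.norm((o-axis)[:2])
    p=np.r_[axis[:2]+r*n,0.]
    zs=np.linspace(.0,.3,301);return np.interp(-v,[-px(c,np.r_[p[:2],z])[1] for z in zs],zs)
E
python3 - <<'E'
from h import *
ims={n:[read_camera(n) for _ in range(6)] for n in("side","top")}
S,T=ims["side"][0],ims["top"][0]
s=np.mean([i["image"] for i in ims["side"]],0);t=np.mean([i["image"] for i in ims["top"]],0)
np.save("s.npy",s)
def blob(im,lo,x0,x1,y0,y1):
    m=np.zeros(im.shape[:2],np.uint8);m[y0:y1,x0:x1]=(im.max(2)[y0:y1,x0:x1]<lo)
    cs=cv2.findContours(m,cv2.RETR_EXTERNAL,cv2.CHAIN_APPROX_NONE)[0];return cv2.convexHull(max(cs,key=cv2.contourArea)),m
for nm,c,im,b in(("side",S,s,(295,350,238,268)),("top",T,t,(280,325,200,240))):
    h,m=blob(im,75,*b);x,y,w,hh=cv2.boundingRect(h);print(nm,"foot bbox",x,y,w,hh)
h,m=blob(t,75,280,325,190,240)
P=np.array([on(T,u,v,.012)[:2] for u,v in h[:,0]])
Q=np.array([p for p,(u,v) in zip(P,h[:,0]) if v>209 ])
(cx,cy),r=cv2.minEnclosingCircle(Q.astype(np.float32));A=np.c_[2*Q,np.ones(len(Q))];k=np.linalg.lstsq(A,(Q**2).sum(1),rcond=None)[0]
print("foot top",cx,cy,r,k[:2],np.sqrt(k[2]+k[:2]@k[:2]))
print("legtop T",on(T,299.7,205.2,.24),"S",on(S,324.5,191.7,.24))
print("collar T",on(T,300.8,212.3,.125))
print("paddle outer T",on(T,289.9,199.2,.17),"lug",on(T,305,203.5,.122))
for v in range(206,228):print(v,s[v,321:328].mean(1).round(),end=" " if 0 else "\n")
ax=np.r_[k[:2],0]
print("proj legtop S",px(S,np.r_[k[:2],.24]),"T",px(T,np.r_[k[:2],.24]),"collar S",px(S,np.r_[k[:2],.125]))
for v in(210,211,211.5):print(v,rowz(S,ax,v,.011))
st=read_state();print("Rtool\n",cv2.Rodrigues(st["orientation"])[0].round(3))
E
```

```text
side foot bbox 307 240 35 23
top foot bbox 286 200 31 31
foot top 0.5262562036514282 0.0732932835817337 0.0596102699637413 [0.52645407 0.07318182] 0.05919585943939487
legtop T [0.53090221 0.07124501 0.24      ] S [0.52515137 0.08209084 0.24      ]
collar T [0.52245643 0.07098353 0.125     ]
paddle outer T [0.56083548 0.10791249 0.17      ] lug [0.55442593 0.05723129 0.122     ]
206 [90. 85. 90. 93. 91. 88. 91.]
207 [86. 85. 91. 92. 91. 88. 89.]
208 [71. 83. 90. 91. 91. 82. 78.]
209 [68. 65. 76. 79. 77. 62. 67.]
210 [70. 38. 38. 41. 37. 46. 96.]
211 [ 88.  76.  74.  73.  74.  79. 106.]
212 [ 87.  84.  89.  92.  92.  87. 105.]
213 [ 87.  84.  89.  92.  91.  86. 105.]
214 [ 86.  83.  89.  90.  90.  88. 102.]
215 [ 85.  84.  89.  91.  88.  86. 101.]
216 [ 85.  84.  87.  90.  88.  86. 100.]
217 [ 85.  83.  89.  89.  91.  87. 102.]
218 [ 87.  84.  88.  90.  90.  85. 103.]
219 [ 94.  84.  88.  88.  90.  86. 109.]
220 [ 92.  84.  89.  89.  87.  86. 111.]
221 [ 92.  85.  88.  90.  90.  85. 111.]
222 [109.  95.  92.  92.  93.  95. 121.]
223 [153. 132. 122. 116. 124. 131. 144.]
224 [152. 155. 158. 158. 159. 155. 150.]
225 [122. 138. 148. 148. 145. 141. 123.]
226 [ 99. 106. 109. 111. 109. 102.  98.]
227 [54. 69. 83. 95. 82. 59. 46.]
proj legtop S [325.10055993 190.24762654] T [299.05608071 206.55257541] collar S [325.09451766 220.90985297]
210 0.17408035213794765
211 0.17031547679796544
211.5 0.16842940941439755
Rtool
 [[-0.932  0.361  0.   ]
 [ 0.361  0.932  0.   ]
 [-0.     0.    -1.   ]]
```

```bash
python3 - <<'E'
from h import *
S=read_camera("side");ax=np.r_[.528,.0733,0]
for n,v in(("top front",192.7),("band ctr",210.05),("collar/leg",223.07)):print(n,rowz(S,ax,v,.011))
s=np.load("s.npy");print(s[188:196,322:327].mean((1,2)).round())
E
echo '[[[0.093, 0, 0, -0.03, 0], [0.093, 0, 0, -0.03, 0], [0.093, -0.023, -0.017, 0, -0.05], [0.093, -0.023, -0.017, 0, -0.05]]]' > rows.txt && python3 inch.py rows.txt
```

```text
top front 0.23745708384413516
band ctr 0.17361750448512953
collar/leg 0.12380405818372966
[139. 134. 130. 130. 121.  92.  89.  89.]
t: 1.15
tool_pos: [0.2488, 0.5122, 0.3022]
orientation: [0.417, 3.113, 0.004]
force: [0.2, -0.8, -0.7]
opening: 0.0929
gripper_force: 0.0
```

```bash
cat >> h.py <<'E'
def todo(x,y,z=None):
    s=read_state();R=cv2.Rodrigues(s["orientation"])[0];p=s["tool_pos"]
    d=np.array([x,y,p[2] if z is None else z])-p
    print("t",round(s["t"],2),"pos",p.round(4),"tool d",(R.T@d).round(4),"finger deg",np.degrees(np.arctan2(R[1,1],R[0,1])).round(1),"tilt",R[:2,2].round(4),"F",s["force"].round(1),"q6",s["q"][5].round(2),"grip",s["gripper_force"],s["opening"])
E
python3 -c "
from h import *
todo(.528,.0733)"
```

```text
t 1.15 pos [0.2488 0.5122 0.3022] tool d [-0.3848 -0.35   -0.0006] finger deg 74.7 tilt [0.0014 0.0023] F [ 0.2 -0.8 -0.7] q6 -0.28 grip 0.0 0.09292712507787934
```

```bash
echo '[[[0.093, -0.024, -0.022, 0, 0], [0.093, -0.024, -0.022, 0, 0], [0.093, -0.024, -0.022, 0, 0], [0.093, -0.024, -0.022, 0, 0], [0.093, -0.024, -0.022, 0, 0], [0.093, -0.024, -0.022, 0, 0], [0.093, -0.024, -0.022, 0, 0], [0.093, -0.024, -0.022, 0, 0], [0.093, -0.024, -0.022, 0, 0], [0.093, -0.024, -0.022, 0, 0], [0.093, -0.024, -0.022, 0, 0], [0.093, -0.024, -0.022, 0, 0], [0.093, -0.024, -0.022, 0, 0], [0.093, -0.024, -0.022, 0, 0], [0.093, -0.024, -0.022, 0, 0], [0.093, -0.024, -0.022, 0, 0]]]' > rows.txt && python3 inch.py rows.txt && echo '[[[0.093, 0, 0, 0, -0.12], [0.093, 0, 0, 0, -0.12], [0.093, 0, 0, 0, -0.12], [0.093, 0, 0, 0, -0.12], [0.093, 0, 0, 0, -0.12], [0.093, 0, 0, 0, -0.12], [0.093, 0, 0, 0, -0.12], [0.093, 0, 0, 0, -0.12], [0.093, 0, 0, 0, -0.12], [0.093, 0, 0, 0, -0.12], [0.093, 0, 0, 0, 0], [0.093, 0, 0, 0, 0]]]' > rows.txt && python3 inch.py rows.txt;python3 -c "
from h import *
todo(.528,.0733)"
```

```text
t: 2.75
tool_pos: [0.5255, 0.0691, 0.3008]
orientation: [0.423, 3.113, 0.0]
force: [0.0, 0.8, -0.5]
opening: 0.0929
gripper_force: 0.0
t: 3.95
tool_pos: [0.5249, 0.0703, 0.3007]
orientation: [-1.404, 2.81, -0.0]
force: [-0.5, -0.1, 0.1]
opening: 0.0934
gripper_force: 0.0
t 3.95 pos [0.5249 0.0703 0.3007] tool d [-0.0043 -0.0007  0.    ] finger deg 143.1 tilt [ 0.0001 -0.    ] F [-0.5 -0.1  0.1] q6 -2.46 grip 0.0 0.0933776425291008
```

```bash
echo '[[[0.093, -0.004, -0.001, 0.01, 0], [0.093, 0, 0, 0.02, 0], [0.093, 0, 0, 0.02, 0], [0.093, 0, 0, 0.02, 0], [0.093, 0, 0, 0.017, 0], [0.093, 0, 0, 0.01, 0], [0.093, 0, 0, 0, 0], [0.093, 0, 0, 0, 0]]]' > rows.txt && python3 inch.py rows.txt;python3 - <<'E'
from h import *
todo(.528,.0733,.204)
c=read_camera("side");a=cv2.resize(c["image"][130:250,270:370,::-1],None,fx=4,fy=4,interpolation=cv2.INTER_CUBIC)
t=read_camera("top");b=cv2.resize(t["image"][170:250,260:340,::-1],None,fx=4.8,fy=4.8,interpolation=cv2.INTER_CUBIC)
o=np.zeros((480,790,3),np.uint8);o[:,:400]=a;o[:384,404:788]=b
cv2.imwrite("pics/d1.png",np.clip(o*1.5,0,255))
E
```

```text
t: 4.75
tool_pos: [0.5283, 0.073, 0.2039]
orientation: [-1.408, 2.808, -0.0]
force: [-0.0, 0.8, 0.7]
opening: 0.093
gripper_force: 0.0
t 4.75 pos [0.5283 0.073  0.2039] tool d [-0.0001  0.0004 -0.0001] finger deg 143.3 tilt [0.0002 0.    ] F [-0.   0.8  0.7] q6 -2.46 grip 0.0 0.09296985088510286[ WARN:0@0.813] global loadsave.cpp:1063 imwrite_ Unsupported depth image for selected encoder is fallbacked to CV_8U.
```

View pics/d1.png

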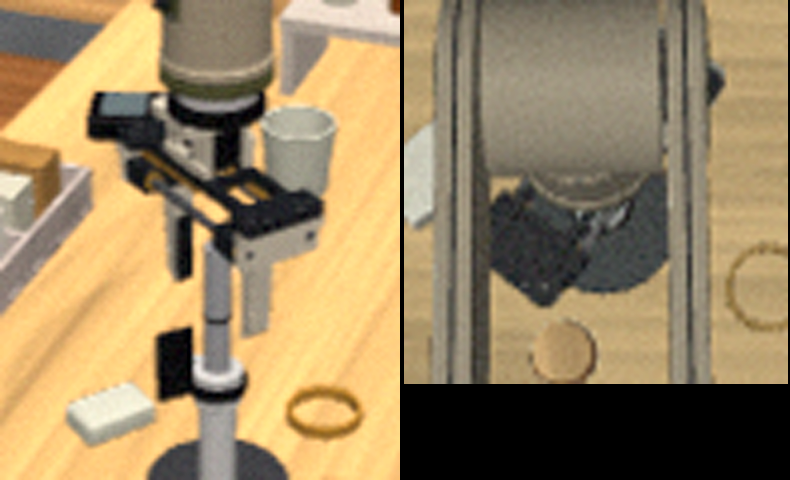

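The leg is between the open fingers. In the side crop they sit at about (178,240) and (258,300), with the band below the tips at about (217,320) and a clear view of it. I'll close the fingers now.

```bash
echo '[[[0.0, 0, 0, 0, 0], [0.0, 0, 0, 0, 0], [0.0, 0, 0, 0, 0], [0.0, 0, 0, 0, 0], [0.0, 0, 0, 0, 0], [0.0, 0, 0, 0, 0], [0.0, 0, 0, 0, 0], [0.0, 0, 0, 0, 0], [0.0, 0, 0, 0, 0], [0.0, 0, 0, 0, 0]]]' > rows.txt && python3 inch.py rows.txt 50;python3 - <<'E'
from h import *
todo(.528,.0733,.204)
E
```

```text
t: 5.85
tool_pos: [0.5268, 0.074, 0.2035]
orientation: [1.409, -2.806, -0.005]
force: [-4.9, 3.2, 5.0]
opening: 0.0214
gripper_force: 50.0
t 5.85 pos [0.5268 0.074  0.2035] tool d [-0.0002 -0.0014 -0.0005] finger deg 143.3 tilt [-0.0032  0.002 ] F [-4.9  3.2  5. ] q6 -2.46 grip 49.97123658657074 0.021383448842604742
```

```bash
echo '[[[0.0, 0, 0.0017, 0.002, 0], [0.0, 0, 0, 0.004, 0], [0.0, 0, 0, 0.004, 0], [0.0, 0, 0, 0.004, 0], [0.0, 0, 0, 0.004, 0], [0.0, 0, 0, 0.004, 0], [0.0, 0, 0, 0.004, 0], [0.0, 0, 0, 0.004, 0], [0.0, 0, 0, 0.004, 0], [0.0, 0, 0, 0.003, 0], [0.0, 0, 0, 0, 0], [0.0, 0, 0, 0, 0], [0.0, 0, 0, 0, 0]]]' > rows.txt && python3 inch.py rows.txt;cat > look.py <<'E'
from h import *
import sys
todo(.5268,.074,.156)
cs=[read_camera("side") for _ in range(5)];s=np.mean([c["image"] for c in cs],0)
cv2.imwrite(f"pics/{sys.argv[1]}.png",np.clip(cv2.resize(s[170:240,285:365,::-1],None,fx=7,fy=7,interpolation=cv2.INTER_CUBIC)*1.6,0,255).astype(np.uint8))
for v in range(int(sys.argv[2]),int(sys.argv[3])):print(v,s[v,316:332].mean(1).round().astype(int))
E
python3 look.py p1 206 228
```

```text
t: 7.15
tool_pos: [0.5266, 0.0742, 0.1674]
orientation: [1.409, -2.808, -0.001]
force: [-4.3, 0.6, 7.0]
opening: 0.0215
gripper_force: 50.0
t 7.15 pos [0.5266 0.0742 0.1674] tool d [ 0.     -0.0003  0.0114] finger deg 143.3 tilt [-0.0002  0.0004] F [-4.3  0.6  7. ] q6 -2.46 grip 49.972769021987915 0.021450318706868466
206 [129 119  97  92  69  58  80  86  87  85  94  98  96  90  95  95]
207 [130 120  98  91  68  59  80  85  87  87  94  98  99  86  92 104]
208 [131 120  98  92  67  59  81  86  87  86  94  98  97  92  97 103]
209 [134 121  96  92  68  59  81  85  87  86  93  98  98  88  86 102]
210 [129 110  90  91  67  59  81  85  88  88  94  99  97  97  99 115]
211 [ 97  77  80  90  65  59  81  87  88  87 100 104  97  98 101 116]
212 [ 13  11  68  93  63  59  81  87  89  86  98 102  97  96 101 120]
213 [  5   8  81 102  64  59  81  88  88  88  96 101  98  98 108 127]
214 [  7   7  81 105  70  62  81  87  88  87  95 100  97  97 102 123]
215 [  6   9  87 120  91  73  82  88  88  85  94  99  97  97 104 122]
216 [  7   7  88 125 106  79  81  87  87  81  91  99  95  96 100 123]
217 [  8   7  92 127  96  68  82  86  88  84  89  93  89  98 106 120]
218 [  7   8 101 137 100  66  74  81  81  77  71  75  95 122 134 131]
219 [  5   6 107 149 115  62  47  55  53  42  29  81 128 140 133 128]
220 [  8   8  86 139 125  82  55  44  41  51  56  99 140 147 135 127]
221 [  9   6 109 153 127  90  81  86  86  86  84 108 140 151 138 123]
222 [  8   5 109 152 136 105  93  91  89  91  93 118 145 153 122 106]
223 [  4   9  98 146 153 147 129 118 113 119 127 141 153 146  96  66]
224 [  5   9  71 122 141 146 150 154 154 154 150 144 138 115  64  50]
225 [ 11   8  55  91 107 118 134 142 143 140 134 118 103  93  58  46]
226 [  8   8  27  64  86  95 101 105 109 105 100  96  89  66  27  53]
227 [ 6  7  9  9 22 51 67 80 90 79 55 46 28  8 12 79]
```

View pics/p1.png

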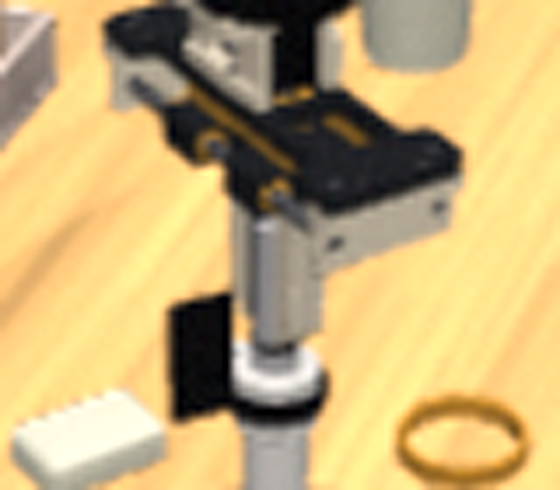

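The gripped leg is pressed about 36 mm and the band is still visible at row ≈219.4, with the collar/leg boundary at 223.07. About 11.5 mm remain.

```bash
echo '[[[0.0, 0, 0, 0.004, 0], [0.0, 0, 0, 0.004, 0], [0.0, 0, 0, 0.0025, 0], [0.0, 0, 0, 0.001, 0], [0.0, 0, 0, 0, 0], [0.0, 0, 0, 0, 0], [0.0, 0, 0, 0, 0]]]' > rows.txt && python3 inch.py rows.txt; python3 look.py p2 216 228
python3 -c "
from h import *
c=read_camera('side')
for v in (210.05,219.42,222,222.5,223.07):print(v,rowz(c,np.r_[.5268,.074,0],v,.011))"
```

```text
t: 8.1
tool_pos: [0.5266, 0.0742, 0.156]
orientation: [1.409, -2.808, -0.001]
force: [-4.3, 1.9, 6.4]
opening: 0.0215
gripper_force: 50.0
t 8.1 pos [0.5266 0.0742 0.156 ] tool d [ 0.     -0.0003 -0.    ] finger deg 143.3 tilt [-0.0002  0.0004] F [-4.3  1.9  6.4] q6 -2.46 grip 49.972971081733704 0.021469180158909692
216 [  6   6  76  99  62  58  81  87  87  89  96 100  98  97 104 123]
217 [  7   5  86 108  70  59  81  86  87  86  96 101  97  98 102 120]
218 [  4   5 101 130  97  73  80  87  87  86  92 101  97  97 103 120]
219 [  6   7 111 149 124  89  82  87  89  80  90  99  96  95 102 119]
220 [  7   7  86 138 125  86  81  87  86  85  89  93  92 103 114 122]
221 [  8   8 109 152 122  76  72  79  80  74  71  77 102 136 138 125]
222 [  7   8 107 153 128  81  51  53  52  43  41  92 141 152 121 106]
223 [  8   8  98 147 154 140 105  83  81  90 100 129 152 147  96  66]
224 [ 10   9  70 122 141 147 151 153 155 151 150 145 140 114  64  47]
225 [  8   7  56  91 107 119 133 144 142 138 133 118 103  95  59  48]
226 [  8   8  28  64  85  95 101 106 108 103  99  96  90  66  28  53]
227 [ 7  7  5  8 19 52 66 81 91 79 56 44 31  8  9 79]
210.05 0.17431178897215616
219.42 0.13866338959924618
222 0.1286942581996478
222.5 0.12675447408522442
223.07 0.12453998849342736
```

View pics/p2.png

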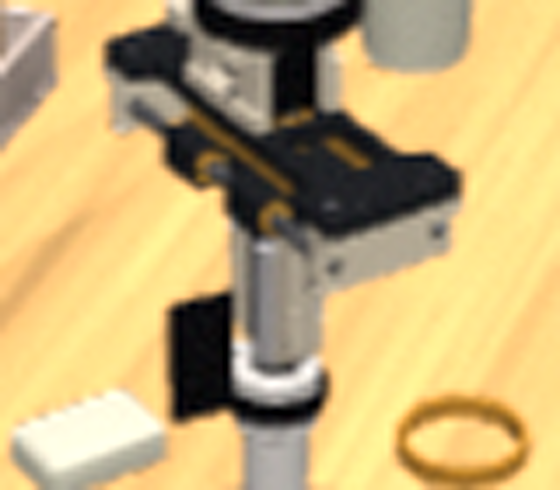

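Band and collar edges now meet: the band is at rows 221.5–223 and the collar starts at 223.07. The estimates average about 0.5 mm short, so I'll press that and start the turn.

```bash
echo '[[[0.0, 0, 0, 0.0005, 0], [0.0, 0, 0, 0, 0], [0.0, 0, 0, 0, 0], [0.0, 0, 0, 0, 0], [0.0, 0, 0, 0, 0]]]' > rows.txt && python3 inch.py rows.txt; python3 look.py p3 220 225;  echo '[[[0.0, 0, 0, 0, 0.05], [0.0, 0, 0, 0, 0.1], [0.0, 0, 0, 0, 0.1], [0.0, 0, 0, 0, 0.1], [0.0, 0, 0, 0, 0.1], [0.0, 0, 0, 0, 0.1], [0.0, 0, 0, 0, 0.1], [0.0, 0, 0, 0, 0.1], [0.0, 0, 0, 0, 0.1], [0.0, 0, 0, 0, 0.1], [0.0, 0, 0, 0, 0.05], [0.0, 0, 0, 0, 0], [0.0, 0, 0, 0, 0]]]' > rows.txt && python3 inch.py rows.txt; python3 -c "
from h import *
todo(.5266,.0742,.1555);print(read_state()['wrist_torque'])"
```

```text
t: 8.9
tool_pos: [0.5266, 0.0742, 0.1555]
orientation: [1.409, -2.808, -0.001]
force: [-4.0, 1.1, 7.0]
opening: 0.0214
gripper_force: 50.0
t 8.9 pos [0.5266 0.0742 0.1555] tool d [ 0.     -0.0003 -0.0005] finger deg 143.3 tilt [-0.0002  0.0004] F [-4.   1.1  7. ] q6 -2.46 grip 49.97246861457825 0.02139136693821091
220 [  6   7  87 140 127  86  81  88  87  84  89  92  95 100 107 120]
221 [  6   9 109 152 124  80  74  82  84  79  71  73 101 136 138 124]
222 [  8   6 109 152 128  80  58  58  64  52  38  92 138 151 120 107]
223 [  6   8  99 148 153 140 104  77  74  80  92 130 152 145  94  66]
224 [  9   6  71 122 141 147 150 154 154 152 151 145 138 115  64  48]
t: 10.45
tool_pos: [0.5262, 0.0749, 0.1554]
orientation: [-0.109, -3.139, -0.002]
force: [-6.6, 3.4, 7.2]
opening: 0.0213
gripper_force: 50.0
t 10.45 pos [0.5262 0.0749 0.1554] tool d [-0.0005 -0.0007 -0.0001] finger deg 86.0 tilt [-0.0011  0.0015] F [-6.6  3.4  7.2] q6 -1.46 grip 49.97492015361786 0.02128683544602569
[0.79597675 1.33532333 0.01160439]
```

```bash
echo '[[[0.0, 0.001, 0.0005, 0, 0.05], [0.0, 0, 0, 0, 0.1], [0.0, 0, 0, 0, 0.1], [0.0, 0, 0, 0, 0.1], [0.0, 0, 0, 0, 0.1], [0.0, 0, 0, 0, 0.1], [0.0, 0, 0, 0, 0.1], [0.0, 0, 0, 0, 0.1], [0.0, 0, 0, 0, 0.05], [0.0, 0, 0, 0, 0]]]' > rows.txt && python3 inch.py rows.txt; python3 -c "
from h import *
todo(.5266,.0742,.1555);print(read_state()['wrist_torque'])"; python3 look.py p4 219 226
```

```text
t: 11.45
tool_pos: [0.5261, 0.0758, 0.1557]
orientation: [1.325, 2.848, 0.003]
force: [-2.3, 5.4, 7.0]
opening: 0.0214
gripper_force: 50.9
t 11.45 pos [0.5261 0.0758 0.1557] tool d [-0.0015 -0.0006  0.0002] finger deg 40.1 tilt [0.001 0.002] F [-2.3  5.4  7. ] q6 -0.65 grip 50.88050013408065 0.021351877624943918
[0.84014413 0.67217166 0.08310569]
t 11.45 pos [0.5261 0.0758 0.1557] tool d [-0.0018 -0.0006 -0.0003] finger deg 40.1 tilt [0.001 0.002] F [-2.3  5.4  7. ] q6 -0.65 grip 50.88050013408065 0.021351877624943918
219 [  9  54  93 105 105  88  80  86  88  87  84  73  61  89 115 124]
220 [  7  33  89 111 105  88  80  89  88  88  83  86  98 120 131 126]
221 [  6  36 111 135 115  83  73  82  84  80  72  84 129 152 135 123]
222 [  9  31 115 154 136  89  59  58  55  54  45  91 141 152 111  96]
223 [  8  23 100 146 154 140 104  79  74  88 101 131 152 147  96  67]
224 [  9  27  77 122 143 147 150 153 154 154 151 145 140 115  65  46]
225 [ 34  31  59  87 107 120 133 143 141 139 134 119 105  92  58  48]
```

View pics/p4.png

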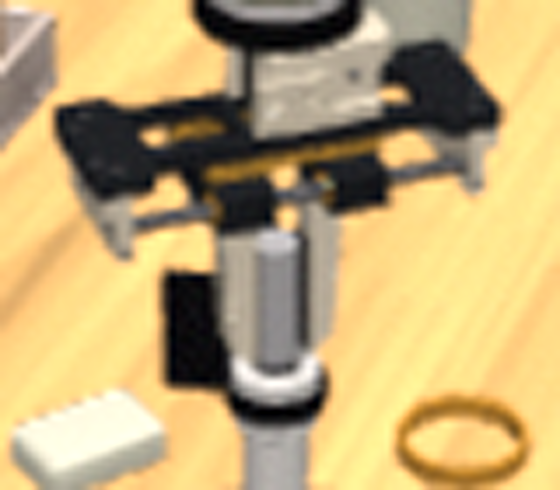

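The finger has reached the paddle (crop x 165–215) and is pushing it, and the band is still at the collar edge. I'll carry on in small steps.

```bash
echo '[[[0.0, 0, 0.0005, 0, 0.05], [0.0, 0, 0, 0, 0.05], [0.0, 0, 0, 0, 0.05], [0.0, 0, 0, 0, 0.05], [0.0, 0, 0, 0, 0]]]' > rows.txt && python3 inch.py rows.txt; python3 -c "
from h import *
todo(.5266,.0742,.1555);print(read_state()['wrist_torque'])";echo '[[[0.0, 0, 0, 0, 0.05], [0.0, 0, 0, 0, 0.05], [0.0, 0, 0, 0, 0]]]' > rows.txt && python3 inch.py rows.txt; python3 -c "
from h import *
todo(.5266,.0742,.1555);print(read_state()['wrist_torque'])"
```

```text
t: 12.2
tool_pos: [0.5263, 0.076, 0.1557]
orientation: [-1.603, -2.702, -0.003]
force: [-3.6, 5.2, 7.6]
opening: 0.0212
gripper_force: 51.9
t 12.2 pos [0.5263 0.076  0.1557] tool d [-0.0017 -0.0006  0.0002] finger deg 28.6 tilt [0.0006 0.0018] F [-3.6  5.2  7.6] q6 -0.45 grip 51.86388747766614 0.021248988033619243
[0.7270992  0.90504722 0.12267949]
t: 12.5
tool_pos: [0.5263, 0.076, 0.1557]
orientation: [-1.736, -2.618, -0.003]
force: [-2.8, 5.1, 7.4]
opening: 0.0212
gripper_force: 51.9
t 12.5 pos [0.5263 0.076  0.1557] tool d [-0.0018 -0.0005  0.0002] finger deg 22.9 tilt [0.0007 0.0019] F [-2.8  5.1  7.4] q6 -0.35 grip 51.86933917924762 0.021232228210290117
[0.79354561 0.78564103 0.0501102 ]
```

```bash
P='from h import *
todo(.5266,.0742,.1555);print(read_state()["wrist_torque"])'
echo '[[[0.0, 0, 0, 0, 0.04], [0.0, 0, 0, 0, 0.04], [0.0, 0, 0, 0, 0]]]' > rows.txt && python3 inch.py rows.txt >/dev/null; python3 -c "$P"
echo '[[[0.0, 0, 0, 0, 0.04], [0.0, 0, 0, 0, 0]]]' > rows.txt && python3 inch.py rows.txt>/dev/null; python3 -c "$P"
echo '[[[0.0, 0, 0, 0, 0.04], [0.0, 0, 0, 0, 0]]]' > rows.txt && python3 inch.py rows.txt>/dev/null; python3 -c "$P"; python3 look.py p5 219 226
```

```text
t 12.8 pos [0.5264 0.0761 0.1558] tool d [-0.0019 -0.0004  0.0003] finger deg 18.4 tilt [0.0009 0.002 ] F [-2.   5.7  6.2] q6 -0.27 grip 52.19869874417782 0.021582054161551147
[0.77918909 0.70985798 0.05146654]
t 13.0 pos [0.5265 0.0765 0.1558] tool d [-0.0023 -0.0005  0.0003] finger deg 16.1 tilt [0.0011 0.0025] F [-2.6  8.4  6.7] q6 -0.24 grip 54.97738603502512 0.021388624744176934
[0.7603319  0.74306965 0.41103847]
t 13.2 pos [0.5266 0.0771 0.1558] tool d [-0.0029 -0.0007  0.0003] finger deg 13.8 tilt [0.0014 0.0033] F [-1.  10.9  6.7] q6 -0.2 grip 56.88152477145195 0.02165905387079262
[1.07248525 0.62802308 0.54406645]
t 13.2 pos [0.5266 0.0771 0.1558] tool d [-0.0031 -0.0005 -0.0002] finger deg 13.8 tilt [0.0014 0.0033] F [-1.  10.9  6.7] q6 -0.2 grip 56.88152477145195 0.02165905387079262
219 [ 32  75 101  94  60  63  80  87  89  86  83  81  97 107 109 116]
220 [  9  33  89 106  83  74  83  87  87  88  78  77  95 113 121 125]
221 [ 12  27 108 139 113  77  74  80  83  79  65  74 108 132 131 121]
222 [  9  32 113 153 128  80  59  57  57  55  44  93 140 153 112  95]
223 [ 31  26 101 146 154 139 104  78  74  89 100 130 151 146  95  66]
224 [ 73  39  77 122 142 147 151 153 154 153 149 146 138 116  64  48]
225 [ 96  47  60  89 107 120 133 142 143 140 135 120 105  93  58  46]
```

View pics/p5.png

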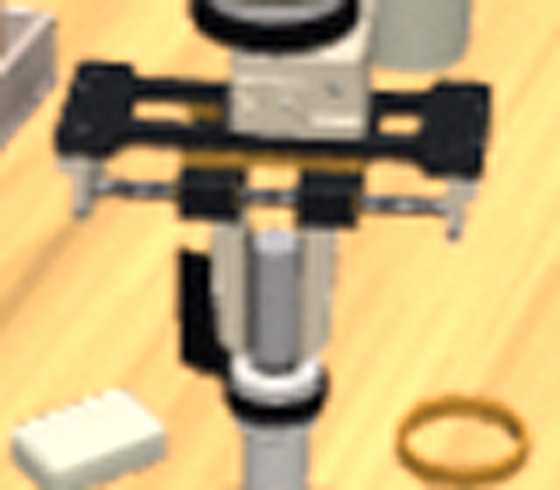

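The rise in turning torque from 0.05 to 0.54 N m, with the lateral load growing, shows the lever is against its stop. The band profile matches the one at the mark, and the grip is holding, so I'm handing the job in.

```bash
echo '[[[0.0, 0, 0, 0, 0], [0.0, 0, 0, 0, 0], [0.0, 0, 0, 0, 0]]]' > rows.txt && python3 inch.py rows.txt; python3 -c "
from h import *
todo(.5266,.0742,.1555);print(read_state()['wrist_torque']);print(robot.close_job())"
```

```text
t: 13.75
tool_pos: [0.5266, 0.0771, 0.1558]
orientation: [-1.935, -2.474, -0.005]
force: [-1.1, 11.7, 6.5]
opening: 0.0218
gripper_force: 56.8
t 13.75 pos [0.5266 0.0771 0.1558] tool d [-0.0029 -0.0007  0.0003] finger deg 13.9 tilt [0.0014 0.0033] F [-1.1 11.7  6.5] q6 -0.2 grip 56.77033290266991 0.02176030878477675
[1.07379466 0.68604305 0.45923365]
the job is handed in; nothing more can be done
None
```

I handed the job in at 13.75 s with the leg gripped and pressed to its mark (within about 0.5 mm by camera) and the lever closed against its stop, as judged by the jump in turning torque; the other goods were not touched as far as I saw, but I took no final check of them and no verdict was returned.

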